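Clear the contact grill and hold its lid half open

TASK

The dark pepper mill has been left standing on the lid of the contact grill. Move it to the empty blue coaster, stand it upright there, wholly on the coaster, and let go of it; only then raise the grill's lid to 45 degrees open and keep holding it there with the gripper, still, for me to lay the bread in: the lid falls shut by itself, so your program finishes while holding it. Do not tip the mill over, do not let the lid drop, and leave everything else on the worktop where it stands.

Things in the scene. Friction and masses are not known exactly. Their poses are not given: they have to be found in the camera images.
- grill: Contact grill (panini press), fixed: black base 260 deep x 290 wide, brushed steel lid, 105 high with the lid shut. Origin: centre of its underside, on the worktop. x axis from its front (handle side, towards the robot) to its back (hinge side), y to the left seen from the robot, z up. Two hinge posts at its back, 86 high, out to y +-158. Sizes in mm.
- grill_lid (a joint): Opening angle of the grill's lid in rad: 0 shut (flat), grows as the front edge rises, 0.785 is 45 degrees, stop at 1.35. No spring or catch; the hinge has next to no friction, so the lid falls shut from any angle when let go. The lid weighs 0.5 to 0.9 kg (about 2.4 to 4.4 N at the bar, straight up). Sizes in mm.
- grill_hinge (a point): Middle of the lid's hinge line, which runs along the grill's y axis: 120 behind the grill's origin (+x of the grill), 70 above the worktop. Its axes turn with the lid: at angle 0 they are the grill's axes. Sizes in mm.
- grill_bar (a point): Middle of the lid's handle: round black bar, 18 in diameter, 180 long along the grill's y, on two arms 14 wide at y +-80. Shut: 175 in front of the grill's origin, 95 above the worktop; 36 of free gap, open above and below, between bar and lid. 295 from the hinge along the lid and 25 above it in the lid's frame. It can turn between the fingers: the gripper may stay pointing down. Sizes in mm.
- lid_top (a point): Centre of the lid's flat steel top (250 deep x 280 wide); 105 above the worktop when shut, on which the pepper mill stands at the start. Sizes in mm.
- pepper_mill: Pepper mill of dark wood, loose, upright, about 0.2 kg, turned round: foot 52 in diameter up to 30 high, waist 38 at 55, straight head 44 in diameter from 72 to 108, closes to 28 at 118, small steel knob on top to 131. Origin: centre of its underside; z up along the mill. Starts on the grill's lid. Sizes in mm.
- blue_coaster: Round blue ceramic coaster, 110 in diameter, 8 thick, fixed on the worktop, empty; left or right of the grill. Origin: centre of its underside (its top is 8 above). Sizes in mm.
- grey_coaster: Round dark grey coaster, 110 in diameter, 8 thick, fixed; it carries the mug, to the other side from the blue one. Origin: centre of its underside. Sizes in mm.
- mug: White mug, 76 in diameter and 90 high, with a handle, on the grey coaster; leave alone. Origin: centre of its underside. Sizes in mm.
- salt_mill: Salt mill of pale wood, same shape as the pepper mill, on the worktop at the back left; leave alone. Origin: centre of its underside. Sizes in mm.
- spray_bottle: Amber bottle with black cap, 64 in diameter, 190 high, at the back right; leave alone. Origin: centre of its underside. Sizes in mm.
Things that resemble listed ones, but are neither listed nor needed, are in the scene too. What is shaped like the pepper_mill but green is not meant.

How it is judged:
On the way, in this order (a step that is already met when the one before it is completed fails the run):
1. the pepper mill stands upright on the blue coaster, released, the lid still shut (horizontal distance between pepper_mill and blue_coaster below 0.03 m and angle between pepper_mill's own z axis and vertical below 0.1 rad and z of pepper_mill in the frame of blue_coaster between 0.004 and 0.013 m and linear speed of pepper_mill below 0.03 m/s and contact force between the fingers and pepper_mill below 0.1 N and value of joint grill_lid below 0.1 rad), for 0.3 s.
2. the lid is held still at 45 degrees by the fingers (value of joint grill_lid between 0.698 and 0.873 rad and velocity of joint grill_lid between -0.06 and 0.06 rad/s and contact force between the fingers and grill_lid above 1 N and contact force between grill_lid and pepper_mill below 0.2 N and contact force between grill_lid and mug below 0.2 N and contact force between grill_lid and salt_mill below 0.2 N and contact force between grill_lid and spray_bottle below 0.2 N), for 0.5 s.
At the end, for the whole second after the job is handed in: The pepper mill stands upright (within 0.1 rad) and still on the blue coaster, its centre within 30 mm of the coaster's centre, not touched by the fingers; the lid stands at 45 degrees (within 5 degrees), still (below 0.06 rad/s), carried by the fingers (contact force above 1 N) and by nothing else (all of step 2 and horizontal distance between pepper_mill and blue_coaster below 0.03 m and angle between pepper_mill's own z axis and vertical below 0.1 rad and z of pepper_mill in the frame of blue_coaster between 0.004 and 0.013 m and linear speed of pepper_mill below 0.03 m/s and contact force between the fingers and pepper_mill below 0.1 N); the arm keeps its last pose, push and grip.
It fails at once if the pepper mill is tipped over or falls off the worktop (angle between pepper_mill's own z axis and vertical above 0.8 rad or height (world z) of pepper_mill below -0.03 m).
It fails at once if the lid is let drop (falling faster than 1.5 rad/s) (velocity of joint grill_lid below -1.5 rad/s).
It fails at once if another thing on the worktop is moved by more than 25 mm (distance of any of mug, salt_mill, spray_bottle from where it was at the start of the episode above 0.025 m).
It also fails if it takes over 51 s, if anything falls off the work surface, if the arm or the gripper's body presses on something with over 40 N, if the wrist force passes 120 N, or if a joint passes its speed limit or range.

ROBOT

A 6-joint arm with a two-finger parallel gripper is mounted at the origin on the work surface. World frame = base frame: x ahead of the robot, y to its left, z up, the work surface at z = 0. Lengths are in m, angles in rad, forces in N, time in s.
With the tool pointing down it reaches from about 0.375 to 0.75 m from the base axis. Payload 9 kg.
Tool frame: the origin (TCP) lies at the very end of the fingers, on their centre line; the grasp point (between the pads) lies manip.grip_depth behind it (manip.grip_depth is the distance from the TCP to the grasp point, in m); x points along the fingers, y is the direction in which the jaws open and shut, and the axes are right-handed (so a half turn about x gives the same grasp; the last joint's range is limited). The gripper opens to 85 mm and grips with 20 to 120 N. Pads are 22 mm wide; open, the fingers measure 114 mm over their backs; the gripper's body (76 mm by 85 mm) begins 54 mm behind the grasp point. The pads swing forward as they close: fully open they stand 13 mm farther back than shut.
Start: joints at [-1.553, 0.104, 0.097, 1.564, 0, 1.353], TCP at [0.14, -0.583, 0.231] pointing down, gripper open.
Joint ranges: [-2.99, 2.99], [-0.84, 1.86], [-1.1, 1.16], [-1.84, 2.11], [-1.51, 1.56], [-3.14, 3.14]. Speed limits (rad/s): [2.22, 2.22, 2.57, 3.14, 3.14, 3.14].

INTERFACE

Orientations are given as [roll, pitch, yaw] about the fixed x, y, z axes, in that order (R = Rz(yaw) Ry(pitch) Rx(roll)).
In Python, from cell import manip gives the robot as it stands.
- The arm moves only by the tool send_rows, never from a script. Its argument "targets" is a list that holds one entry, the list of rows, each a list of 5 numbers: the shift along the tool's x, y, z in units of 40 mm (1.0 is 40 mm), then the turn about the tool's x in units of 5 degrees (1.0 is 5 degrees), then the opening, from 0 (shut) to 1 (fully open). A call has 1 to 8 rows; each row is the pose to reach, as a shift and turn from the pose commanded when the call began, along the tool's axes at that moment; what a row does not reach only later rows make up. A row lasts 1/8 s, in which the tool goes at most 62.5 mm and 10.7 degrees, less where a joint would pass 70% of its speed; a pose out of reach is approached as far as the arm can. A call with a gripper value outside its range is refused whole. The fingers move at their own pace and stop on an object; "grip_force" is the grip in N (left out, the last holds). Time passes only in rows, so rows that repeat a pose let the fingers close. It gives the time, the measured TCP pose, the force and the opening at its end, in the units of the state.
- manip.sense(): the state, without advancing time (a new reading comes with each control period).
- manip.read_camera(name): name is "scene" or "top" or "wrist"; returns a dict with "image" (420x560x3 uint8, red, green, blue), "K" (3x3 intrinsics, pixels), "k1" (the pictures are not rectified: a ray, as slopes to the right and down, at radius r is drawn at 1 + k1 r^2 times it, then the intrinsics apply), "R" (3x3) and "t" (3): a world point X has camera coordinates R X + t. Camera axes: x right, y down, z forward; pixel columns grow to the right and rows downward; lengths in m; the calibration is good to about 2 mm. A picture is of the moment at which its call begins. There is no depth.
- manip.hand_in(): hands the job in, once; it reports no verdict.
The state is a dict: "time": time; "joint_pos": joint angles; "dq": joint speeds; "joint_torque": joint torques, N m; "position": TCP position; "tool_rot": TCP orientation; "contact_force": force on the tool from outside, world axes, zero at the start; "ft_torque": the same for the moment, N m; "width": finger opening in m.
Only numpy, scipy, OpenCV 4.12 (cv2) and the standard library are available. Lean on these libraries where they do the work, as an engineer would, in place of code of your own. Each camera call takes 0.05 s, during which the arm holds its last target. There are 200 camera calls.

## Working session

There is one attempt and no reset: what is moved stays moved. The work goes in short steps, Python scripts to look and compute and a tool call to move; the robot and the scene stay as the last step left them, time stands still between calls to the robot, and variables do not carry over. Pictures are saved under pics/ and viewed, about 8 in all and at most 12, crops included, and the job is handed in when it is done.

Besides the shell and the picture viewer there is one more tool, called after ">>>" as name([rows], argument=value, ...), one row to a line, values as JSON. send_rows: Moves the arm, as the interface text tells. Its arguments: {"type":"object","properties":{"targets":{"type":"array","items":{"type":"array","items":{"type":"array","items":{"type":"number"}}}},"grip_force":{"type":"number"}},"required":["targets"]}

```bash
mkdir -p pics
cat > h.py <<'E'
import numpy as np, cv2
from cell import manip
def cam(n):
    return manip.read_camera(n)
def save(c,name,box=None,s=1):
    im=c["image"][:,:,::-1]
    if box: im=im[box[1]:box[3],box[0]:box[2]]
    cv2.imwrite("pics/"+name,cv2.resize(np.ascontiguousarray(im),None,fx=s,fy=s,interpolation=cv2.INTER_CUBIC))
def ray(c,uv):
    d=np.array([c["k1"],0,0,0,0],float)
    p=cv2.undistortPoints(np.array([[uv]],float),c["K"],d)[0,0]
    R=np.array(c["R"]);t=np.array(c["t"])
    return -R.T@t, R.T@np.array([p[0],p[1],1])
def onz(c,uv,z):
    o,d=ray(c,uv); return o+d*(z-o[2])/d[2]
def proj(c,X):
    R=np.array(c["R"]);t=np.array(c["t"])
    return cv2.projectPoints(np.array(X,float).reshape(-1,1,3),cv2.Rodrigues(R)[0],t,c["K"],np.array([c["k1"],0,0,0,0],float))[0][:,0]
def tri(c1,u1,c2,u2):
    o1,d1=ray(c1,u1);o2,d2=ray(c2,u2)
    s=np.linalg.lstsq(np.stack([d1,-d2],1),o2-o1,rcond=None)[0]
    a,b=o1+s[0]*d1,o2+s[1]*d2
    return (a+b)/2,np.linalg.norm(a-b)
E
python3 - <<'E'
from h import *
print(manip.sense(), manip.grip_depth)
for n in("scene","top"):
    c=cam(n);save(c,n+"0.png",s=1.4);print(n,c["K"],c["k1"],-np.array(c["R"]).T@c["t"])
E
```

```text
{'time': 0.0, 'joint_pos': array([-1.55274114e+00,  1.04709517e-01,  9.64356362e-02,  1.56390054e+00,
        2.52105398e-05,  1.35306856e+00]), 'dq': array([ 0.00090643, -0.00015957, -0.00116147,  0.00146226, -0.00081419,
       -0.00125321]), 'joint_torque': array([-2.98575003e-03, -5.56922007e+01,  5.03655660e+01,  1.65978813e-02,
       -4.10427774e-04,  6.24604795e-06]), 'position': array([ 0.14015692, -0.58304553,  0.23049784]), 'tool_rot': array([-1.80681587,  1.56941801,  1.57055971]), 'contact_force': array([0.2064552 , 0.59274424, 0.65484737]), 'ft_torque': array([-0.02063138,  0.00320198, -0.02719527]), 'width': 0.0852096781127582} 0.0187
scene [[422.36376146   0.         279.80695009]
 [  0.         422.36376146 208.48541358]
 [  0.           0.           1.        ]] -0.07535106046571444 [ 1.14008429 -0.60087665  0.60556359]
top [[384.15931398   0.         283.79960375]
 [  0.         384.15931398 209.58377609]
 [  0.           0.           1.        ]] -0.0014980356767491194 [ 0.51456407 -0.01623319  1.22397948]
```

View pics/top0.png

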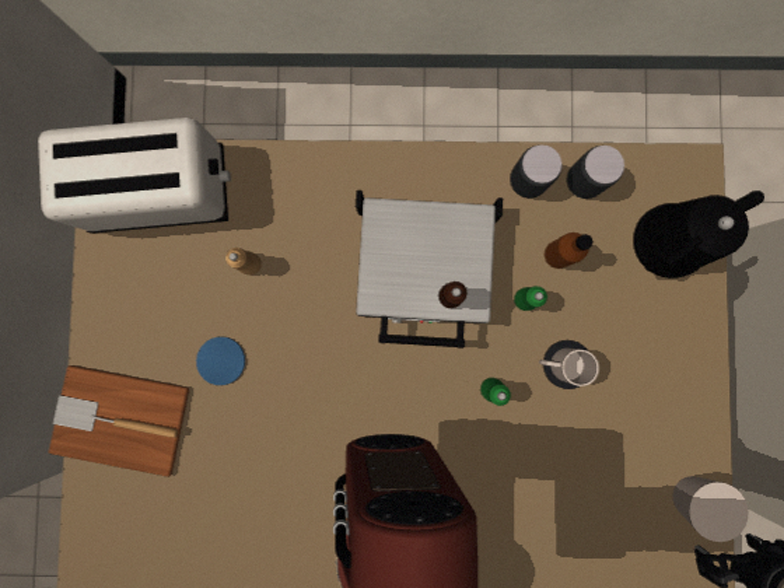

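View pics/scene0.png

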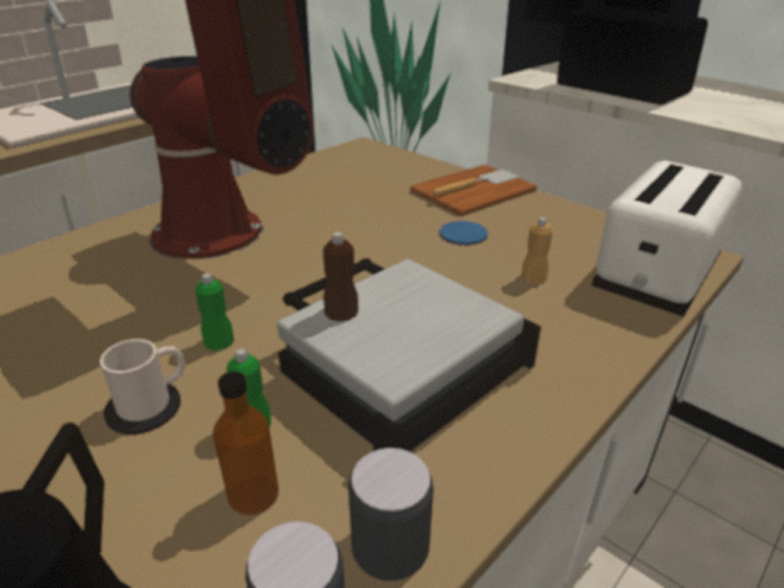

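The top view shows three mills of the wanted shape. The dark one stands on the lid at (453,294); two green ones are at (530,298) and (495,390), with a pale one at (240,259). The dark one on the steel lid fits; the green ones are ruled out. The blue coaster at (221,361) is empty, and the bar runs from (380,341) to (463,344).

Run:
```python
from h import *
c=cam("top");s=cam("scene")
save(c,"crop_mill.png",(245,130,400,290),4)
print("knob",tri(c,(457/1.4,292/1.4),s,(337/1.4,238/1.4)))
hsv=cv2.cvtColor(c["image"],cv2.COLOR_RGB2HSV)
m=cv2.inRange(hsv,(100,100,40),(125,255,255));n,l,st,ce=cv2.connectedComponentsWithStats(m)
i=1+st[1:,4].argmax();print("blue",st[i],onz(c,ce[i],.008), np.sqrt(st[i,4]*4/np.pi)*(1.216/384))
m=cv2.inRange(hsv,(0,0,110),(180,45,255));m[:135]=0;m[235:]=0;m[:,:245]=0;m[:,365:]=0
m=cv2.morphologyEx(m,cv2.MORPH_OPEN,np.ones((5,5)))
cn=max(cv2.findContours(m,0,2)[0],key=cv2.contourArea)
r=cv2.minAreaRect(cn);b=cv2.boxPoints(r);print("lid",r[0],r[2]);P=[onz(c,p,.105) for p in b];print(np.round(P,4))
print([np.linalg.norm(P[i]-P[i-1]) for i in range(4)],onz(c,r[0],.105))
m=cv2.inRange(hsv,(0,0,0),(180,255,60));m[:228]=0;m[250:]=0;m[:,:265]=0;m[:,340:]=0
n,l,st,ce=cv2.connectedComponentsWithStats(m);i=1+st[1:,4].argmax()
cn=max(cv2.findContours((l==i).astype('uint8'),0,2)[0],key=cv2.contourArea)
B=cv2.boxPoints(cv2.minAreaRect(cn));print("bar",st[i],np.round([onz(c,p,.095) for p in B],4))
```

```text
knob (array([ 0.58207135, -0.11354534,  0.2302172 ]), np.float64(0.0018856899975754277))
blue [141 241  34  34 900] [0.43474969 0.39656147 0.008     ] 0.10719602087407369
lid (303.8909606933594, 185.40805053710938) 3.2704880237579346
[[ 0.5406  0.0836  0.105 ]
 [ 0.7878  0.074   0.105 ]
 [ 0.7746 -0.2055  0.105 ]
 [ 0.5285 -0.1921  0.105 ]]
[np.float64(0.27597628291940735), np.float64(0.24735697957189845), np.float64(0.2797968632746177), np.float64(0.24644028021184938)] [ 0.6570284  -0.06024509  0.105     ]
bar [271 228  65  21 490] [[ 0.4841  0.0349  0.095 ]
 [ 0.5395  0.0321  0.095 ]
 [ 0.5299 -0.1532  0.095 ]
 [ 0.4746 -0.1499  0.095 ]]
```

View pics/crop_mill.png

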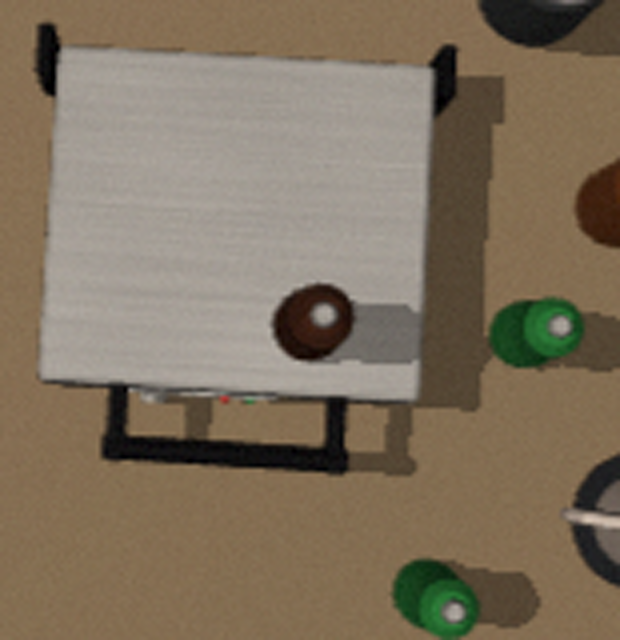

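The crop shows the dark mill, steel knob at crop (323,314), on the steel lid. Both green ones stand on the worktop. Sizes check out: the lid measures 247 x 278, and the knob's height is 0.230 against 0.236.

```bash
cat >> h.py <<'E'
from scipy.spatial.transform import Rotation as Ro
def plan(target,ydir=None):
    s=manip.sense();R=Ro.from_euler("xyz",s["tool_rot"]).as_matrix()
    d=R.T@(np.array(target)-s["position"])/.04
    a=None
    if ydir is not None:
        y=R.T@np.array([*ydir,0]); a=np.degrees(np.arctan2(y[2],y[1]))/5
    print("t",round(s["time"],2),"pos",s["position"].round(4),"xaxis",R[:,0].round(3),"yaxis",R[:,1].round(3),"w",round(s["width"],4),"F",s["contact_force"].round(1),"j",s["joint_pos"].round(2));print("units",d.round(2),"turn",a if a is None else round(a,2))
E
python3 - <<'E'
from h import *
c=cam("top");print(onz(c,(325.5,208.4),.234))
plan((.582,-.113,.27),(.9988,-.05)); plan((.582,-.113,.27),(-.9988,.05))
E
```

```text
[ 0.58160074 -0.11147982  0.234     ]
t 0.25 pos [ 0.1402 -0.5833  0.2309] xaxis [-0.     0.001 -1.   ] yaxis [ 0.234 -0.972 -0.001] w 0.085 F [-0.5  0.7 -0.1] j [-1.55  0.1   0.1   1.56 -0.    1.35]
units [ -0.97  -8.85 -13.49] turn -14.73
t 0.25 pos [ 0.1402 -0.5833  0.2309] xaxis [-0.     0.001 -1.   ] yaxis [ 0.234 -0.972 -0.001] w 0.085 F [-0.5  0.7 -0.1] j [-1.55  0.1   0.1   1.56 -0.    1.35]
units [ -0.97  -8.85 -13.49] turn 21.27
```

>>> send_rows([
  [[-1,-0.8,-1.2,-1.5,1],[-1,-1.8,-2.8,-3,1],[-1,-2.8,-4.3,-5,1],[-1,-3.8,-5.8,-7,1],[-1,-4.8,-7.3,-9,1],[-1,-5.8,-8.8,-11,1],[-1,-6.7,-10.2,-13,1],[-1,-7.3,-11.1,-14.7,1]],
], grip_force=40)

```text
time: 1.25
position: [0.4757, -0.2252, 0.2714]
tool_rot: [0.663, 1.57, -0.955]
contact_force: [0.8, -1.1, 0.0]
width: 0.0858
```

>>> send_rows([
  [[0,0,0,0,1],[0,0,0,0,1]],
])

```text
time: 1.5
position: [0.4744, -0.2269, 0.2711]
tool_rot: [-1.2, 1.57, -2.823]
contact_force: [-0.2, -0.2, 0.4]
width: 0.0855
```

Run:
```python
from h import *
w=cam("wrist");save(w,"wrist1.png",s=1.4)
print("axis",-np.array(w["R"]).T@w["t"],np.array(w["R"])[2],proj(w,[[.582,-.112,.236],[.488,-.055,.095]])*1.4)
plan((.582,-.112,.27),(.9988,-.05))
```

```text
axis [ 0.47874414 -0.1588078   0.41427896] [-0.01396013 -0.27258467 -0.96203052] [[695.72516155   0.96855671]
 [400.8423366  -18.65669246]]
t 1.55 pos [ 0.4741 -0.2275  0.2712] xaxis [-0. -0. -1.] yaxis [ 0.999 -0.054 -0.   ] w 0.0856 F [-1.2 -0.6  0.4] j [-0.7  -0.11 -0.04  1.64 -0.    0.93]
units [ 0.03  2.54 -3.03] turn -0.04
```

View pics/wrist1.png

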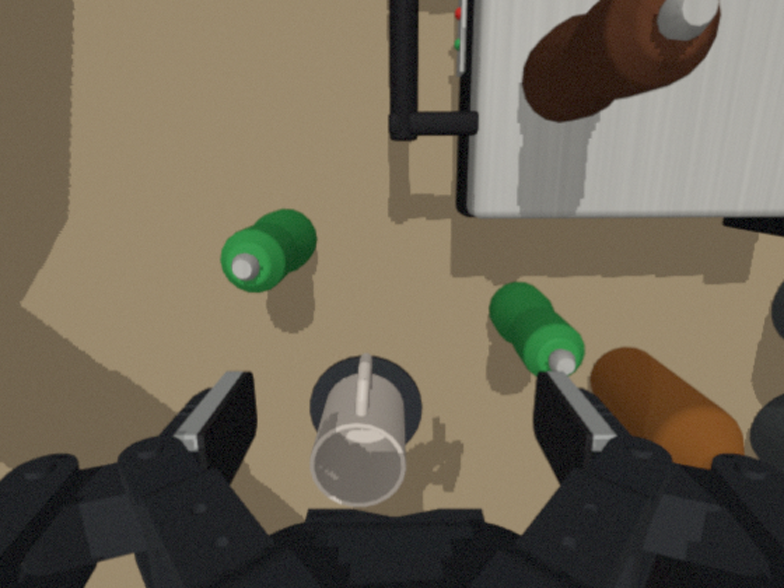

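The wrist view shows the knob at (692,10) where I predicted (696,1), and the bar at column 404 against 401. The positions therefore hold to 2–3 mm, and the jaws are square to the bar. Next I move over the mill and go down on its head.

>>> send_rows([
  [[0,0.8,-1,0,1],[0,1.7,-2,0,1],[0,2.54,-3,0,1],[0,2.54,-3,0,1],[0,2.54,-3,0,1],[0.8,2.54,-3,0,1],[1.6,2.54,-3,0,1],[1.6,2.54,-3,0,1]],
])

```text
time: 2.55
position: [0.5801, -0.1135, 0.2051]
tool_rot: [-1.864, 1.567, 2.794]
contact_force: [0.8, -0.4, 0.2]
width: 0.0855
```

Run:
```python
from h import *
s=cam("scene");save(s,"s2.png",(130,80,400,310),2.5)
plan((.582,-.112,.176),(.9988,-.05))
```

```text
t 2.6 pos [ 0.581  -0.1136  0.2072] xaxis [-0.001  0.    -1.   ] yaxis [ 0.999 -0.054 -0.001] w 0.0853 F [ 0.6 -0.3  1.6] j [-0.41  0.08  0.03  1.52 -0.    1.21]
units [ 0.78  0.02 -0.04] turn -0.05
```

View pics/s2.png

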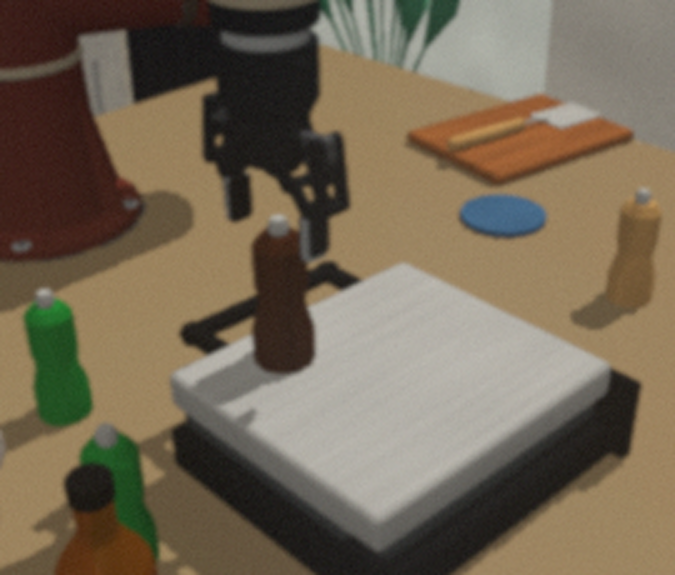

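The fingers straddle the mill: the knob at crop (280,222) sits between the finger tips at (237,210) and (315,245). Now down to the head, close and lift.

>>> send_rows([
  [[0.4,0,0,0,1],[0.78,0,0,0,1],[0.78,0,0,0,1],[0.78,0,0,0,0.3],[0.78,0,0,0,0.3],[0.78,0,0,0,0.3],[0.78,0,0,0,0.3],[0.78,0,0,0,0.3]],
])

```text
time: 3.6
position: [0.5826, -0.1125, 0.1769]
tool_rot: [1.179, 1.569, -0.444]
contact_force: [-0.2, 0.5, 6.0]
width: 0.0429
```

>>> send_rows([
  [[0,0,0,0,0.3],[0,0,0,0,0.3],[-0.2,0,0,0,0.3],[-0.6,0,0,0,0.3],[-1.1,0,0,0,0.3],[-1.5,0,0,0,0.3],[-1.5,0,0,0,0.3]],
])

```text
time: 4.47
position: [0.583, -0.1127, 0.2379]
tool_rot: [1.187, 1.568, -0.436]
contact_force: [-0.0, -0.4, -2.0]
width: 0.0426
```

Run:
```python
from h import *
plan((.435,.397,.20),(.9988,-.05))
s=cam("scene");save(s,"s3.png",(130,40,400,270),2.5)
```

```text
t 4.47 pos [ 0.583  -0.1127  0.2379] xaxis [ 0.002 -0.001 -1.   ] yaxis [ 0.999 -0.052  0.002] w 0.0426 F [-0.  -0.4 -2. ] j [-0.41  0.08  0.09  1.57 -0.    1.21]
units [  0.92  -4.36 -12.53] turn -0.02
```

View pics/s3.png

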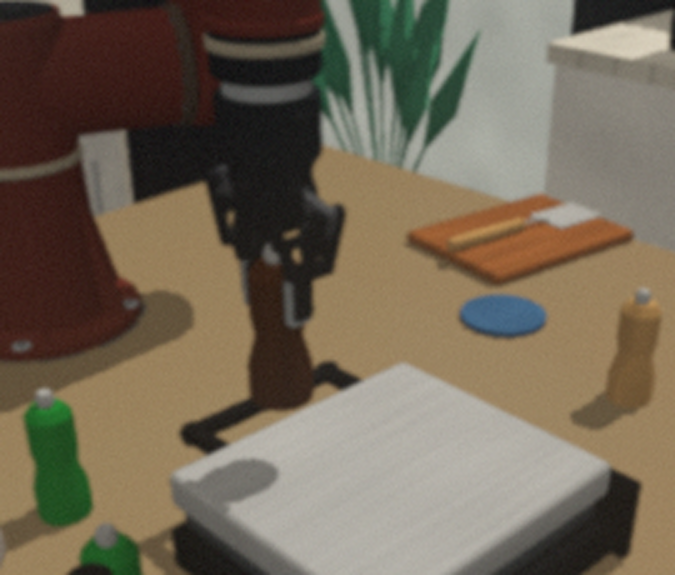

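The mill is held upright with the pads on its head (270,290), width 42.6 mm, and its foot is clear of the lid. Now across to the coaster.

>>> send_rows([
  [[0,-0.2,-0.6,0,0.3],[0,-0.6,-1.6,0,0.3],[0,-1,-2.8,0,0.3],[0,-1.4,-4,0,0.3],[0,-1.8,-5.2,0,0.3],[0,-2.2,-6.4,0,0.3],[0,-2.6,-7.5,0,0.3],[0,-3,-8.6,0,0.3]],
])

```text
time: 5.52
position: [0.4785, 0.2395, 0.2353]
tool_rot: [-1.448, 1.57, -3.07]
contact_force: [0.5, 0.1, -1.8]
width: 0.0433
```

>>> send_rows([
  [[0,-0.3,-1,0,0.3],[0.2,-0.7,-2,0,0.3],[0.5,-1,-2.9,0,0.3],[0.8,-1.25,-3.6,0,0.3],[0.9,-1.36,-3.93,0,0.3],[0.9,-1.36,-3.93,0,0.3],[0.9,-1.36,-3.93,0,0.3]],
])

```text
time: 6.4
position: [0.4345, 0.3966, 0.2004]
tool_rot: [1.114, 1.57, -0.509]
contact_force: [1.1, -0.0, -2.1]
width: 0.043
```

Run:
```python
from h import *
plan((.435,.397,.082),(.9988,-.05))
s=cam("scene");hsv=cv2.cvtColor(s["image"],cv2.COLOR_RGB2HSV)
m=cv2.inRange(hsv,(100,100,40),(125,255,255));n,l,st,ce=cv2.connectedComponentsWithStats(m)
i=1+st[1:,4].argmax();u,v,w,h,_=st[i];print("blue bbox scene",st[i],"pred",proj(s,[[.435,.397,.008],[.435,.397,.125]]).round(1),onz(s,(u+w/2-.5,v+h/2-.5),.006))
save(s,"s4.png",(250,60,450,220),3.5)
```

```text
t 6.4 pos [0.4345 0.3966 0.2004] xaxis [ 0. -0. -1.] yaxis [ 0.999 -0.053  0.   ] w 0.043 F [ 1.1 -0.  -2.1] j [ 0.52  0.06 -0.    1.51 -0.    2.14]
units [ 2.96  0.01 -0.01] turn -0.03
blue bbox scene [315 159  32  15 371] pred [[330.8 165.1]
 [333.4 130.5]] [0.4359982  0.39434779 0.006     ]
```

View pics/s4.png

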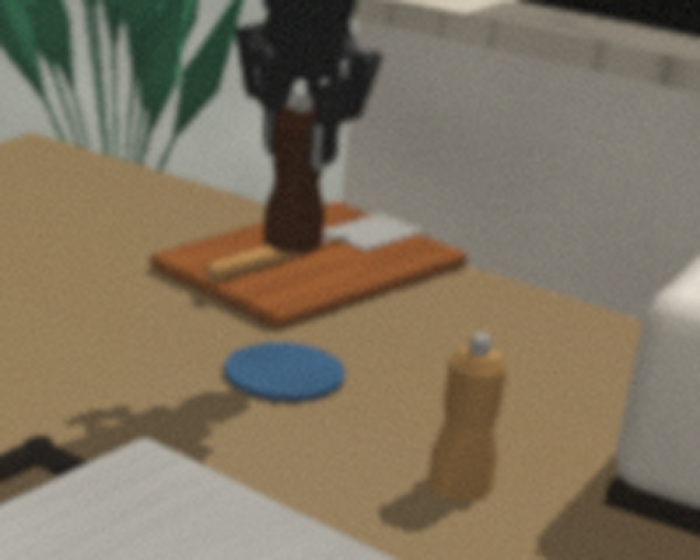

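The mill hangs upright over the coaster: foot at crop (295,245), coaster at (284,372). The coaster's position in this view agrees with the first to 3 mm. Now I lower it, slowly at the end.

>>> send_rows([
  [[0.6,0,0,0,0.3],[1.3,0,0,0,0.3],[2.0,0,0,0,0.3],[2.5,0,0,0,0.3],[2.8,0,0,0,0.3],[2.9,0,0,0,0.3],[2.9,0,0,0,0.3],[2.9,0,0,0,0.3]],
])

```text
time: 7.45
position: [0.4347, 0.3975, 0.085]
tool_rot: [2.061, 1.569, 0.438]
contact_force: [-0.4, -0.2, -2.0]
width: 0.0426
```

>>> send_rows([
  [[0.03,0,0,0,0.3],[0.06,0,0,0,0.3],[0.09,0,0,0,0.3],[0.09,0,0,0,0.3],[0.09,0,0,0,0.3]],
])

```text
time: 8.07
position: [0.4342, 0.3972, 0.0804]
tool_rot: [-0.393, 1.571, -2.016]
contact_force: [0.0, -0.5, -1.9]
width: 0.043
```

Still hanging free, so down in 1 mm steps until it touches.

>>> send_rows([
  [[0.03,0,0,0,0.3],[0.03,0,0,0,0.3]],
])

```text
time: 8.32
position: [0.4344, 0.3974, 0.0799]
tool_rot: [2.038, 1.57, 0.415]
contact_force: [-2.8, -1.6, 4.6]
width: 0.0431
```

>>> send_rows([
  [[0.03,0,0,0,0.3],[0.03,0,0,0,0.3]],
])

```text
time: 8.57
position: [0.4345, 0.3975, 0.0799]
tool_rot: [2.147, 1.57, 0.525]
contact_force: [-6.4, -3.5, 14.2]
width: 0.0428
```

>>> send_rows([
  [[0.03,0,0,0,0.3],[0.03,0,0,0,0.3]],
])

```text
time: 8.82
position: [0.4345, 0.3976, 0.0798]
tool_rot: [2.163, 1.569, 0.541]
contact_force: [-9.5, -4.8, 22.5]
width: 0.0429
```

It touches. I relieve the press, then open and rise.

>>> send_rows([
  [[-0.06,0,0,0,0.3],[-0.06,0,0,0,0.3],[-0.06,0,0,0,0.6],[-0.06,0,0,0,0.8],[-0.06,0,0,0,1],[-0.06,0,0,0,1],[-0.06,0,0,0,1],[-0.06,0,0,0,1]],
])

```text
time: 9.82
position: [0.4342, 0.3972, 0.0792]
tool_rot: [0.364, 1.571, -1.259]
contact_force: [0.1, 0.2, 0.3]
width: 0.0854
```

>>> send_rows([
  [[-0.1,0,0,0,1],[-0.6,0,0,0,1],[-1.4,0,0,0,1],[-2.4,0,0,0,1],[-3.2,0,0,0,1],[-3.6,0,0,0,1],[-3.6,0,0,0,1],[-3.6,0,0,0,1]],
])

```text
time: 10.82
position: [0.4338, 0.397, 0.2219]
tool_rot: [-0.963, 1.569, -2.586]
contact_force: [0.5, 0.1, -0.8]
width: 0.0855
```

Run:
```python
from h import *
plan((.488,-.055,.22),(.9988,-.05))
s=cam("scene");save(s,"s5.png",(250,60,450,220),3.5)
print(proj(s,[[.435,.397,.008],[.435,.397,.139]]).round(1), ((proj(s,[[.435,.397,.008],[.435,.397,.139]])-[250,60])*3.5).round())
```

```text
t 10.82 pos [0.4338 0.397  0.2219] xaxis [-0.002 -0.001 -1.   ] yaxis [ 0.999 -0.052 -0.002] w 0.0855 F [ 0.5  0.1 -0.8] j [ 0.52  0.07  0.04  1.55 -0.    2.14]
units [ 0.06  1.94 11.21] turn -0.02
[[330.8 165.1]
 [333.7 126.2]] [[283. 368.]
 [293. 232.]]
```

View pics/s5.png

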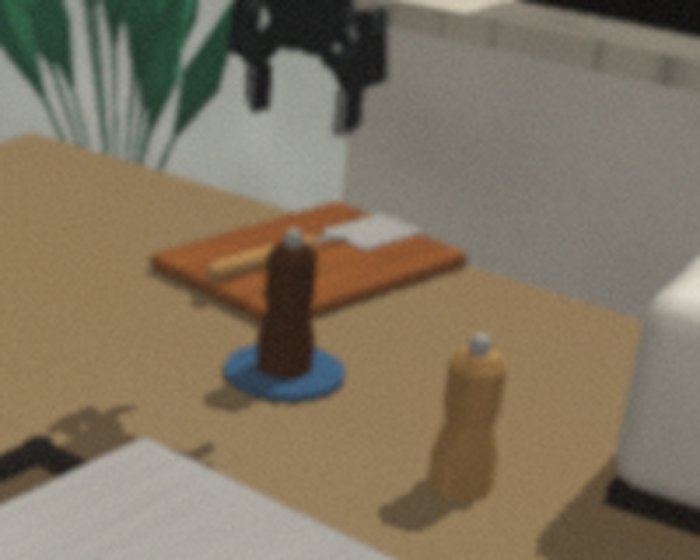

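The mill stands upright on the coaster: knob at (293,238), predicted (293,232), foot inside the blue disc. The open fingers are clear of it. Now to the bar, with the opening at about 40 mm for the gap.

>>> send_rows([
  [[0,0.2,1.2,0,1],[0,0.5,2.6,0,1],[0,0.7,4,0,0.47],[0,0.95,5.4,0,0.47],[0,1.2,6.8,0,0.47],[0,1.4,8.2,0,0.47],[0,1.65,9.5,0,0.47],[0,1.8,10.4,0,0.47]],
])

```text
time: 11.88
position: [0.4839, -0.024, 0.222]
tool_rot: [-1.708, 1.569, 2.951]
contact_force: [0.1, 0.1, -0.4]
width: 0.0402
```

>>> send_rows([
  [[0.5,0.07,0.4,0,0.47],[1,0.14,0.8,0,0.47],[1.5,0.14,0.8,0,0.47],[1.5,0.14,0.8,0,0.47],[1.5,0.14,0.8,0,0.47]],
])

```text
time: 12.5
position: [0.4884, -0.0534, 0.1635]
tool_rot: [1.471, 1.571, -0.151]
contact_force: [0.4, -0.8, -0.5]
width: 0.0402
```

Run:
```python
from h import *
plan((.488,-.055,.0763),(.9988,-.05))
w=cam("wrist");save(w,"w6.png",s=1.4)
print(1.4*proj(w,[[.488,-.055,.095],[.4835,-.145,.095],[.492,.035,.095]]))
```

```text
t 12.5 pos [ 0.4884 -0.0534  0.1635] xaxis [ 0. -0. -1.] yaxis [ 0.999 -0.051  0.   ] w 0.0402 F [ 0.4 -0.8 -0.5] j [-0.38 -0.23 -0.35  1.45  0.    1.25]
units [ 2.18 -0.01  0.04] turn -0.01
[[391.95438481 316.304623  ]
 [392.26549702 478.23252557]
 [390.378927   114.33516181]]
```

View pics/w6.png

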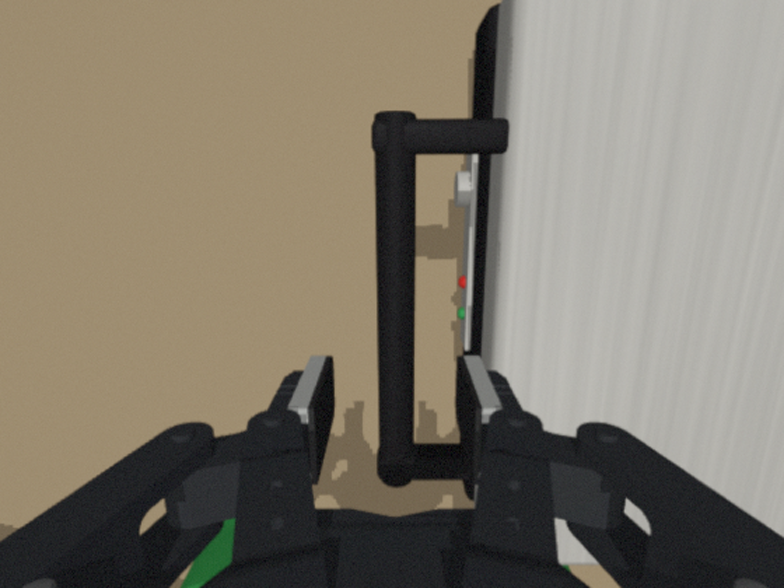

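The bar is centred between the fingers: column 396 against finger faces at about 325 and 465, some 2 mm farther out than predicted. The gap finger is clear of the lid. I descend, close and check the force.

>>> send_rows([
  [[0.5,0.04,0,0,0.43],[1,0.04,0,0,0.43],[1.5,0.04,0,0,0.43],[1.9,0.04,0,0,0.43],[2.15,0.04,0,0,0.43],[2.15,0.04,0,0,0.43],[2.15,0.04,0,0,0],[2.15,0.04,0,0,0]],
])

```text
time: 13.55
position: [0.4888, -0.0544, 0.078]
tool_rot: [-1.287, 1.568, -2.91]
contact_force: [-10.1, 1.1, 6.3]
width: 0.0167
```

>>> send_rows([
  [[0,0,0,0,0],[0,0,0,0,0],[0,0,0,0,0],[0,0,0,0,0]],
])

```text
time: 14.05
position: [0.4888, -0.0544, 0.078]
tool_rot: [-1.264, 1.568, -2.887]
contact_force: [-9.8, 0.8, 6.6]
width: 0.0169
```

Run:
```python
from h import *
plan((.490,-.055,.0763),(.9988,-.05))
a0=np.arctan2(25,295);r=np.hypot(295,25)/1000
for d in (5,10,15,20,25,30,35,40,45):
    t=np.radians(d)
    print(d,"up",round((r*np.sin(a0+t)-.025)/.04,2),"fwd",round((.295-r*np.cos(a0+t))/.04,2))
```

```text
t 14.05 pos [ 0.4888 -0.0544  0.078 ] xaxis [-0.002 -0.001 -1.   ] yaxis [ 0.999 -0.052 -0.002] w 0.0169 F [-9.8  0.8  6.6] j [-0.38 -0.2  -0.48  1.3  -0.    1.25]
units [0.04 0.03 0.01] turn -0.02
5 up 0.64 fwd 0.08
10 up 1.27 fwd 0.22
15 up 1.89 fwd 0.41
20 up 2.48 fwd 0.66
25 up 3.06 fwd 0.96
30 up 3.6 fwd 1.3
35 up 4.12 fwd 1.69
40 up 4.59 fwd 2.13
45 up 5.03 fwd 2.6
```

Gripped at width 17 mm. A 10 N sideways push shows I am about 1 mm too far out, so I take that back. I raise along the bar's arc.

>>> send_rows([
  [[0,-0.04,0,0,0],[-0.2,-0.02,0,0,0],[-0.64,0.04,0,0,0],[-0.96,0.11,0,0,0],[-1.27,0.18,0,0,0],[-1.58,0.27,0,0,0],[-1.89,0.37,0,0,0],[-1.89,0.37,0,0,0]],
])

```text
time: 15.05
position: [0.5047, -0.0551, 0.1539]
tool_rot: [-0.933, 1.57, -2.556]
contact_force: [-4.8, -0.7, -1.9]
width: 0.0167
```

Run:
```python
from h import *
plan((.489,-.0544,.078),(.9988,-.05))
```

```text
t 15.05 pos [ 0.5047 -0.0551  0.1539] xaxis [-0. -0. -1.] yaxis [ 0.999 -0.052 -0.   ] w 0.0167 F [-4.8 -0.7 -1.9] j [-0.37 -0.18 -0.32  1.43 -0.    1.26]
units [ 1.9  -0.39  0.  ] turn -0.02
```

>>> send_rows([
  [[-0.3,0.12,0,0,0],[-0.59,0.24,0,0,0],[-0.88,0.39,0,0,0],[-1.17,0.54,0,0,0],[-1.44,0.71,0,0,0],[-1.71,0.88,0,0,0],[-1.97,1.08,0,0,0],[-2.23,1.27,0,0,0]],
])

```text
time: 16.05
position: [0.5536, -0.0574, 0.2439]
tool_rot: [-1.48, 1.567, -3.103]
contact_force: [-15.3, 0.9, 8.7]
width: 0.0169
```

>>> send_rows([
  [[-0.24,0.22,0,0,0],[-0.47,0.44,0,0,0],[-0.69,0.68,0,0,0],[-0.9,0.92,0,0,0],[-0.9,0.92,0,0,0],[-0.9,0.92,0,0,0],[-0.9,0.92,0,0,0],[-0.9,0.92,0,0,0]],
])

```text
time: 17.05
position: [0.5904, -0.0592, 0.282]
tool_rot: [-0.788, 1.57, -2.411]
contact_force: [-21.2, 2.9, 20.6]
width: 0.0169
```

Run:
```python
from h import *
plan((.489,-.0544,.078),(.9988,-.05))
s=cam("scene");save(s,"s7.png",s=1.4)
# lid corners at 45 deg predicted in scene, hinge from bar
def P(ang):
    H=np.array([.489,-.0544,.07])+.295*np.array([.9987,-.05,0]);X=np.array([.9987,-.05,0]);Y=np.array([.05,.9987,0]);Z=np.array([0,0,1.])
    c,q=np.cos(ang),np.sin(ang);a=c*-X+q*Z;n=q*X+c*Z
    return [H+a*.25+n*.035+Y*.14,H+a*.25+n*.035-Y*.14,H+n*.035+Y*.14,H+n*.035-Y*.14]
for d in(40,45,50): print(d,(1.4*proj(s,P(np.radians(d)))).round())
```

```text
t 17.05 pos [ 0.5904 -0.0592  0.282 ] xaxis [-0.001 -0.001 -1.   ] yaxis [ 0.999 -0.052 -0.001] w 0.0169 F [-21.2   2.9  20.6] j [-0.32  0.1   0.19  1.66 -0.    1.3 ]
units [ 5.1  -2.53  0.01] turn -0.02
40 [[446. 189.]
 [298. 248.]
 [537. 327.]
 [404. 420.]]
45 [[455. 183.]
 [305. 242.]
 [538. 328.]
 [405. 422.]]
50 [[465. 179.]
 [314. 238.]
 [539. 330.]
 [407. 425.]]
```

View pics/s7.png

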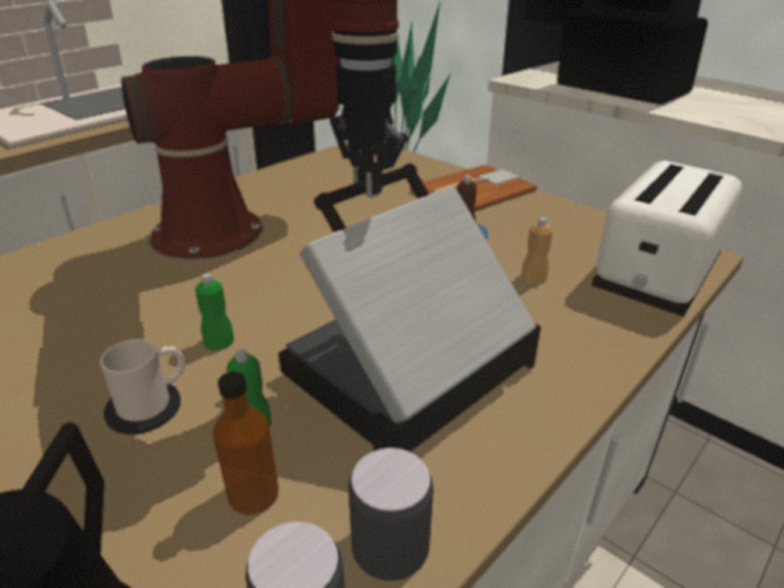

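The lid is up: front corners at (456,188) and (304,247) against (455,183) and (305,242) predicted for 45°. The mill stands on the coaster at (467,195). The grip still carries about 29 N of strain along the lid, towards the hinge. I ease it by 2 mm on each axis and hold.

>>> send_rows([
  [[-0.02,-0.02,0,0,0],[-0.05,-0.05,0,0,0],[-0.05,-0.05,0,0,0],[-0.05,-0.05,0,0,0],[-0.05,-0.05,0,0,0],[-0.05,-0.05,0,0,0],[-0.05,-0.05,0,0,0],[-0.05,-0.05,0,0,0]],
])

```text
time: 18.1
position: [0.5898, -0.0591, 0.2818]
tool_rot: [2.354, 1.571, 0.731]
contact_force: [-8.4, 1.8, 6.3]
width: 0.0166
```

Run:
```python
from h import *
plan((.489,-.0544,.078),(.9988,-.05))
s=manip.sense();print(abs(s["dq"]).max())
c=cam("scene");save(c,"s8.png",(190,90,450,310),3)
print((3*(proj(c,[[.435,.397,.139],[.435,.397,.008]])-[190,90])).round())
H=np.array([.7836,-.0692,.07]);X=np.array([.9987,-.05,0]);Y=np.array([.05,.9987,0]);Z=np.array([0,0,1.])
for d in(40,45,50):
    t=np.radians(d);a=-np.cos(t)*X+np.sin(t)*Z;n=np.sin(t)*X+np.cos(t)*Z
    print(d,(3*(proj(c,[H+a*.25+n*.035+Y*.14,H+a*.25+n*.035-Y*.14])-[190,90])).round())
```

```text
t 18.1 pos [ 0.5898 -0.0591  0.2818] xaxis [ 0.  0. -1.] yaxis [ 0.999 -0.052  0.   ] w 0.0166 F [-8.4  1.8  6.3] j [-0.32  0.1   0.19  1.66  0.    1.3 ]
units [ 5.09 -2.52  0.01] turn -0.02
0.0008558523113461899
[[431. 109.]
 [422. 225.]]
40 [[386. 135.]
 [ 68. 261.]]
45 [[405. 123.]
 [ 84. 250.]]
50 [[426. 113.]
 [102. 241.]]
```

View pics/s8.png

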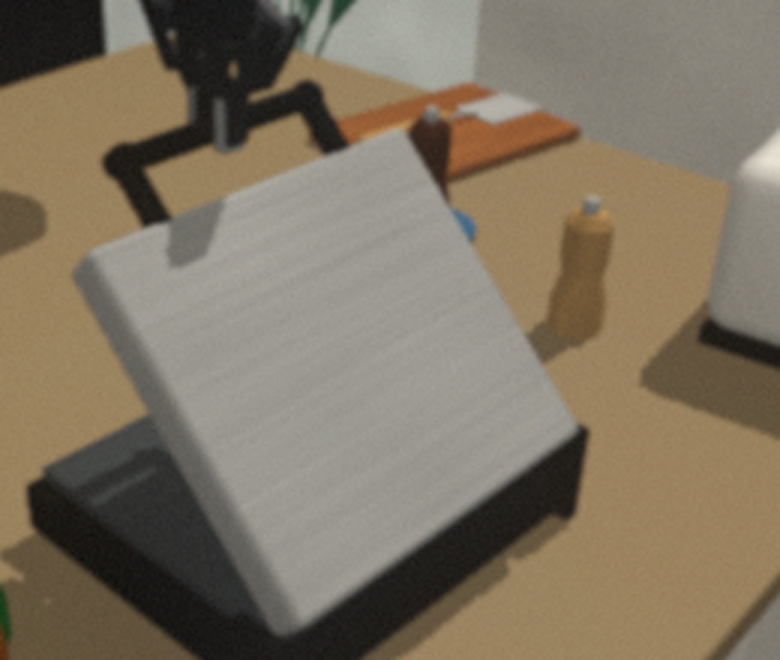

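The front corners at (408,133) and (90,255) sit near the 45° predictions of (405,123) and (84,250), allowing for rounded edges. The mill's knob at (432,112) matches (431,109). The arm is still, so I hand in.

```bash
python3 -c "
from cell import manip
print(manip.hand_in())"
```

```text
the job is handed in; nothing more can be done
None
```

The dark pepper mill is on the blue coaster, released, and the gripper is holding the grill lid at about 45° open. I handed the job in at about 18 s of the 51 s allowed; no verdict was reported.

- **Mill:** it stands upright near the coaster's centre. In the last picture its knob was about 1 px (original image) from where a centred, upright mill would show it.
- **Lid:** the arm's position puts the bar within about 2 mm of the 45° point. The lid's front corners in the picture are nearest the 45° prediction. They differ from it by up to 10 px in the 3x crop, which I put down to the rounded edges.
- **Holding:** joint speeds were below 0.001 rad/s, and the fingers were closed on the bar at 17 mm. The force reading was about 10 N. Most of that is leftover strain along the lid, not the lid's weight: it had been about 29 N, and I eased it by moving 2 mm on each axis.
- **Other things:** I pressed the mill onto the coaster with about 22 N for a moment before backing off and letting go. I saw nothing else on the worktop moved, but I did not re-measure the mug, salt mill or spray bottle.

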